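Point out which tube blocks go on the tray

TASK

Show a watching colleague which tube blocks to put on the tray: with the fingertips pointing down two to five centimetres above the middle of its top, point first at the low square nine-hole block, then at the low oblong twelve-hole block, then at the white foam tray, dwelling at least two seconds over each. Touch and move nothing, travel well above everything in between (higher than the black rods), and do not point at the taller square block or the block with the rods. Finish while still pointing at the tray.

Things in the scene. Friction and masses are not known exactly. Their poses are not given: they have to be found in the camera images.
- low_square_block: Low square violet moulded tube block, 62 x 62 mm and 26 mm high, with 3 x 3 holes; stands loose on the bench at any yaw. The origin is the centre of its underside; z is up when it stands, x and y along its sides. Site low_square_block_top lies 26 mm above the origin, in the middle of the top face.
- low_square_block_top (a point): Point in the middle of the top face of the low square block; its z axis is up.
- low_long_block: Low oblong violet moulded tube block, 62 mm (x) by 81 mm (y) and 26 mm high, with 3 x 4 holes; stands loose on the bench at any yaw. The origin is the centre of its underside; z is up when it stands, x and y along its sides. Site low_long_block_top lies 26 mm above the origin, in the middle of the top face.
- low_long_block_top (a point): Point in the middle of the top face of the low long block; its z axis is up.
- tall_block: Tall square violet moulded tube block, 62 x 62 mm and 48 mm high, with 3 x 3 holes; a bystander that changes places with the other blocks. The origin is the centre of its underside; z is up when it stands, x and y along its sides. Site tall_block_top lies 48 mm above the origin, in the middle of the top face.
- tall_block_top (a point): Point in the middle of the top face of the tall block; its z axis is up.
- rod_block: Square violet moulded tube block, 62 x 62 mm and 52 mm high, with two thin black rods standing in its holes up to 101 mm above the bench; a bystander that changes places with the other blocks. The origin is the centre of its underside; z is up when it stands, x and y along its sides. Site rod_block_top lies 52 mm above the origin, in the middle of the top face.
- rod_block_top (a point): Point in the middle of the top face of the rod block; its z axis is up.
- white_tray: Flat white foam tray, 93 mm (x) by 201 mm (y) and 19 mm high, lying loose and empty on the bench. The origin is the centre of its underside; z is up when it stands, x and y along its sides. Site white_tray_top lies 19 mm above the origin, in the middle of the top face.
- white_tray_top (a point): Point in the middle of the top face of the white tray; its z axis is up.
- clear_dish: Shallow clear plastic tray, 124 x 93 x 16 mm, on the bench behind the white tray (the nearer of two alike); a bystander. Origin at the centre of its underside.
- bench_timer: White bench timer, 62 x 66 x 19 mm, on the bench at the right; a bystander. Origin at the centre of its underside.
Mind the look-alikes: they are no part of the job. Leave any pink look-alike of the low_square_block alone.

How it is judged:
By the outcome, as a careful person would: the job done as asked, in the order asked, and still so for the second after the job is handed in, with the robot touching nothing.
It also fails if it takes over 58 s, if anything falls off the work surface, if the arm or the gripper's body presses on something with over 40 N, if the wrist force passes 120 N, or if a joint passes its speed limit or range.

ROBOT

A 6-joint arm with a two-finger parallel gripper is mounted at the origin on a cart in front of the work surface, level with it; the furniture and walls round the work are solid. World frame = base frame: x ahead of the robot, y to its left, z up, the work surface at z = 0. Lengths are in m, angles in rad, forces in N, time in s.
With the tool pointing down it reaches from about 0.375 to 0.9 m from the base axis. Payload 3.1 kg.
Tool frame: the origin (TCP) lies at the very end of the fingers, on their centre line; the grasp point (between the pads) lies 19 mm behind it (grip_depth is the distance from the TCP to the grasp point, in m); z points along the fingers, y is the line along which they close (so a half turn about z gives the same grasp; the last joint's range is limited). The gripper opens to 85 mm and grips with 20 to 120 N. Pads are 22 mm wide; open, the fingers measure 114 mm over their backs; the gripper's body (76 mm by 85 mm) begins 54 mm behind the grasp point. The pads swing forward as they close: fully open they stand 13 mm farther back than shut.
Start: joints at [1.165, 0.527, 1.433, -0, 1.181, -0.178], TCP at [0.14, 0.609, 0.231] pointing down, gripper open.
Joint ranges: [-3.08, 3.08], [-0.75, 2.2], [0.22, 2.44], [-1.43, 4.57], [0, 2.65], [-2.85, 2.85]. Speed limits (rad/s): [2.79, 2.79, 3.14, 3.14, 3.14, 3.14].

INTERFACE

Orientations are given as a unit quaternion [x, y, z, w].
In Python, from station import * gives the robot as it stands.
- The arm moves only by the tool apply_moves, never from a script. Its argument "plan" is a list of rows, each a list of 7 numbers: the shift along the tool's x, y, z in m, then the turn, a rotation vector about the tool's x, y, z in rad, then the gripper command: -1 is fully open, 1 is shut, values between are in proportion. In form: [[dx, dy, dz, wx, wy, wz, jaw], ...]. A call has 1 to 8 rows; each row shifts and turns the commanded pose from where the row before left it, along the tool's axes as they then stand; what a row does not reach is not made up. A row lasts 1/8 s, in which the tool goes at most 62.5 mm and 10.7 degrees, less where a joint would pass 70% of its speed; a pose out of reach is approached as far as the arm can. A call is refused whole if a number of a shift passes 0.0625 or a number of a turn 0.188, either way. A call with a gripper value outside its range is refused whole. The fingers move at their own pace and stop on an object; "force" is the grip in N (left out, the last holds). Time passes only in rows, so rows that do not move let the fingers close. It gives the time, the measured TCP pose, the force, the opening and the grip force at its end, in the units of the state.
- sense(): the state, without advancing time (a new reading comes with each control period).
- snapshot(name): name is "side" or "top" or "wrist"; returns the picture (480x640x3 uint8, red, green, blue); there is no depth.
- calibration(name): a dict with "camera_matrix" (3x3 intrinsics, pixels), "R" (3x3) and "t" (3): a world point X has camera coordinates R X + t; the wrist camera has in their place "mount" (4x4, takes a point from camera to tool coordinates, whose origin is the TCP and whose axes are the flange's). Camera axes: x right, y down, z forward; pixel columns grow to the right and rows downward; lengths in m; the calibration is good to about 2 mm. A picture is of the moment at which its call begins: read the wrist's pose just before it. calibration takes no time and is no camera call.
- sign_off(): hands the job in; it is judged then, once.
The state is a dict: "t": time; "q": joint angles; "qd": joint speeds; "tau": joint torques, N m; "tcp_pos": TCP position; "tool_rot": TCP orientation; "force": force on the tool from outside, world axes, zero at the start; "ft_torque": the same for the moment, N m; "finger_gap": opening from 0.0 (shut) to 1.0 (fully open); "gripper_force": force on a finger pad.
Only numpy, scipy, OpenCV 4.12 (cv2) and the standard library are available. Lean on these libraries where they do the work, as an engineer would, in place of code of your own. Each camera call takes 0.05 s, during which the arm holds its last target. There are 200 camera calls.

## Working session

There is one attempt and no reset: what is moved stays moved. The work goes in short steps, Python scripts to look and compute and a tool call to move; the robot and the scene stay as the last step left them, time stands still between calls to the robot, and variables do not carry over. Pictures are saved under pics/ and viewed, at most 10 in all, crops included, and the job is handed in when it is done.

Besides the shell and the picture viewer there is one more tool, called after "Call:" as a command line: name --pt "numbers of a row" for each row, then --argument value for the rest. apply_moves: Moves the arm, as the interface text tells. Its arguments: {"type":"object","properties":{"plan":{"type":"array"},"force":{"type":"number"}},"required":["plan"]}

```bash
mkdir -p pics
python3 - <<'E'
from station import *
import cv2
s=sense();print(s['t'],s['tcp_pos'],s['tool_rot'],s['finger_gap'])
for n in("top","side"):
    cv2.imwrite(f"pics/{n}0.png",snapshot(n)[:,:,::-1])
    c=calibration(n);print(n,c)
E
```

```text
0.0 [0.14021396 0.60834107 0.2303201 ] [ 1.13154015e-01  9.93576871e-01 -1.03705131e-03 -3.08842269e-04] 1.000459990696071
top {'camera_matrix': array([[516.62280103,   0.        , 322.1136705 ],
       [  0.        , 516.62280103, 239.73849946],
       [  0.        ,   0.        ,   1.        ]]), 'R': array([[ 0.0110075 , -0.99992706, -0.00497164],
       [-0.99183861, -0.0102866 , -0.12708408],
       [ 0.12702367,  0.00632994, -0.99187949]]), 't': array([-0.1250859 ,  0.59613081,  1.30895011])}
side {'camera_matrix': array([[479.22301915,   0.        , 323.44807274],
       [  0.        , 479.22301915, 244.7743013 ],
       [  0.        ,   0.        ,   1.        ]]), 'R': array([[ 0.99312518, -0.11687002,  0.00661657],
       [-0.06557614, -0.60228735, -0.79558137],
       [ 0.09696469,  0.789678  , -0.60581062]]), 't': array([-0.58547448,  0.02215706,  1.09161259])}
```

View pics/top0.png

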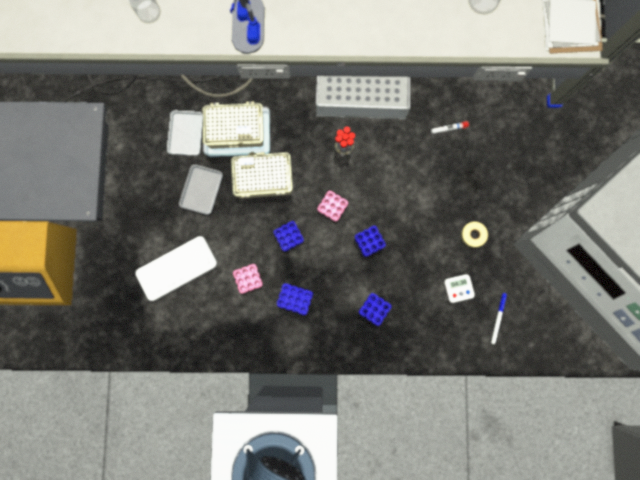

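View pics/side0.png

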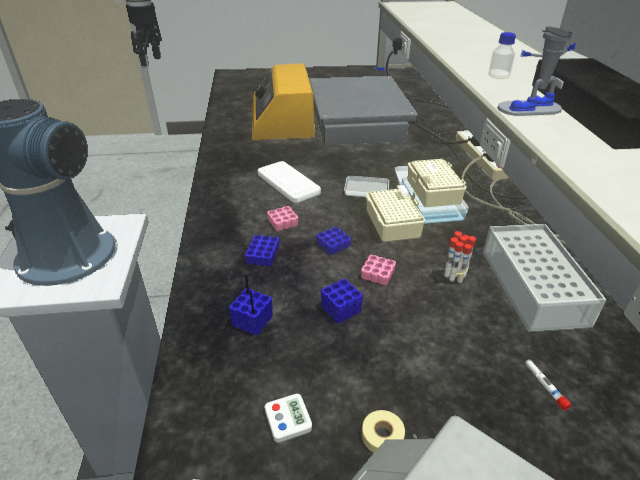

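The top view shows four violet blocks: (288,236), (295,299), (370,241) and (376,309). In the side view they are at (333,240), (263,250), (342,300) and (251,310).

- **Low square block:** (288,236) in the top view. It is square with 3x3 holes and low in the side view.
- **Low oblong block:** (295,299), with 3x4 holes.
- **Not to be pointed at:** (370,241) is the tall block and (376,309) has the rods. The blocks at (333,206) and (247,279) are pink look-alikes.
- **Tray:** white, at (176,268).

I'll confirm this in one enlarged crop and measure.

```bash
cat > h.py <<'E'
from station import *
import cv2, numpy as np
def ray(n,uv,z):
    c=calibration(n);K,R,t=c['camera_matrix'],c['R'],c['t']
    d=R.T@np.linalg.solve(K,[*uv,1]);o=-R.T@t
    return o+d*(z-o[2])/d[2]
E
python3 - <<'E'
from h import *
a=cv2.imread("pics/top0.png");b=cv2.imread("pics/side0.png")
A=cv2.resize(a[190:340,130:400],None,fx=2.9,fy=2.9,interpolation=3)[:, :783]
B=cv2.resize(b[150:340,220:400],None,fx=3,fy=3,interpolation=3)
cv2.imwrite("pics/c1.png",A);cv2.imwrite("pics/c2.png",B)
def blobs(im,n,zs):
    h=cv2.cvtColor(im,cv2.COLOR_BGR2HSV)
    for nm,lo,hi in(("blue",(110,120,60),(135,255,255)),("white",(0,0,225),(180,25,255))):
        m=cv2.morphologyEx(cv2.inRange(h,lo,hi),cv2.MORPH_CLOSE,np.ones((5,5)))
        for c in cv2.findContours(m,0,2)[0]:
            if 300<cv2.contourArea(c)<5000:
                r=cv2.minAreaRect(c)
                if 130<r[0][0]<400 and 150<r[0][1]<340: print(n,nm,np.round(r[0],1),np.round(r[1],1),round(r[2]),ray(n,r[0],.026 if nm=="blue" else .019).round(4))
blobs(a,"top",0);blobs(b,"side",0)
E
```

```text
top blue [375.1 308.9] [26.6 26.9] 34 [ 0.4202 -0.2575  0.026 ]
top blue [294.5 298.8] [33.  26.5] 17 [ 0.444  -0.0488  0.026 ]
top blue [369.6 240.8] [25.7 25.9] 62 [ 0.5974 -0.2435  0.026 ]
top blue [288.1 235.7] [25.5 24.6] 63 [ 0.6087 -0.029   0.026 ]
top white [175.4 268. ] [33.7 76.7] 62 [0.5211 0.2661 0.019 ]
side blue [250.4 310.7] [43.3 41.8] 22 [ 0.4189 -0.2525  0.026 ]
side blue [341.4 299.8] [38.5 41.1] 63 [ 0.5964 -0.2422  0.026 ]
side blue [261.5 250.1] [32.6 30.1] 4 [ 0.4427 -0.0655  0.026 ]
side blue [333.1 239.7] [24.6 31.8] 63 [ 0.6064 -0.0443  0.026 ]
side white [396.5 200.7] [55.7 41.4] 69 [0.7946 0.1157 0.019 ]
side white [288.4 179.3] [61.2 23.8] 35 [0.5216 0.2575 0.019 ]
```

View pics/c1.png

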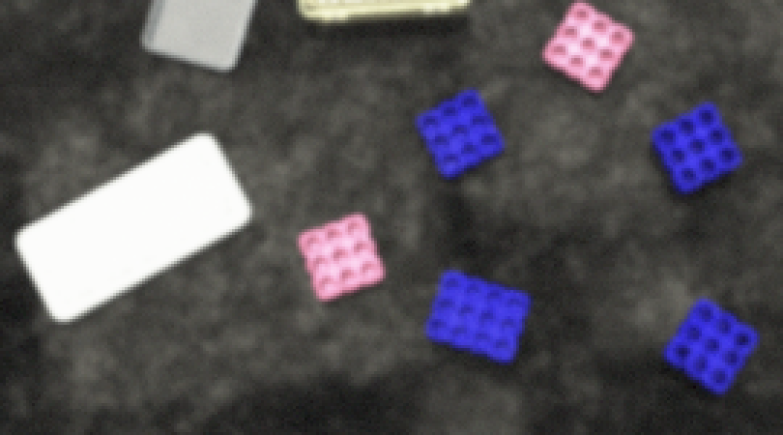

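View pics/c2.png

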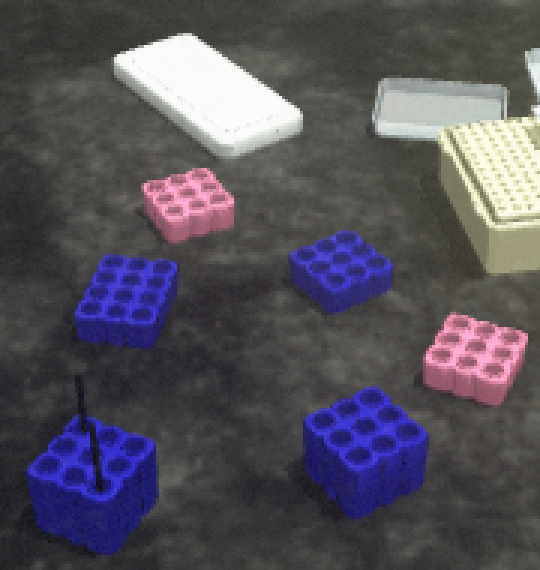

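The crops confirm it. In the side crop, (341,266) is the low 3x3 block and (128,288) the low 3x4 block. The tall block is at (365,420) and the rod block at (95,460). I'll head high towards the low square block, closing the fingers on the way.

Call:
apply_moves --pt "-0.0375 -0.0323 0 0 0 0 1" --pt "-0.0375 -0.0323 0 0 0 0 1" --pt "-0.0375 -0.0323 0 0 0 0 1" --pt "-0.0375 -0.0323 0 0 0 0 1" --pt "-0.0375 -0.0323 0 0 0 0 1" --pt "-0.0375 -0.0323 0 0 0 0 1" --pt "-0.0375 -0.0323 0 0 0 0 1" --pt "-0.0375 -0.0323 0 0 0 0 1"

```text
t: 1.1
tcp_pos: [0.3753, 0.2883, 0.2311]
tool_rot: [0.113, 0.994, -0.0, -0.0]
force: [-0.1, -0.1, 0.1]
finger_gap: 0.001
gripper_force: 0.0
```

Call:
apply_moves --pt "-0.0375 -0.0323 0 0 0 0 1" --pt "-0.0375 -0.0323 0 0 0 0 1" --pt "-0.0375 -0.0323 0 0 0 0 1" --pt "-0.0375 -0.0323 0 0 0 0 1" --pt "-0.0375 -0.0323 0 0 0 0 1" --pt "-0.0375 -0.0323 0 0 0 0 1" --pt "-0.0375 -0.0323 0 0 0 0 1" --pt "-0.0375 -0.0323 0 0 0 0 1"

```text
t: 2.1
tcp_pos: [0.6094, -0.0308, 0.2308]
tool_rot: [0.113, 0.994, 0.0, -0.0]
force: [-0.1, 0.5, 0.8]
finger_gap: -0.001
gripper_force: 0.0
```

```bash
cat >> h.py <<'E'
from scipy.spatial.transform import Rotation as Ro
def wray(uv,z,s):
    c=calibration("wrist");M=c['mount'];R=Ro.from_quat(s['tool_rot']).as_matrix()
    d=R@M[:3,:3]@np.linalg.solve(c['camera_matrix'],[*uv,1]);o=R@M[:3,3]+s['tcp_pos']
    return o+d*(z-o[2])/d[2]
def togo(w,s): return Ro.from_quat(s['tool_rot']).inv().apply(np.array(w)-s['tcp_pos'])
E
python3 - <<'E'
from h import *
s=sense();im=snapshot("wrist")[:,:,::-1];cv2.imwrite("pics/w1.png",im)
print(s['t'],s['tcp_pos'],s['finger_gap'],calibration("wrist")['mount'].round(3).tolist())
h=cv2.cvtColor(im,cv2.COLOR_BGR2HSV)
m=cv2.morphologyEx(cv2.inRange(h,(110,120,60),(135,255,255)),cv2.MORPH_CLOSE,np.ones((9,9)))
for c in cv2.findContours(m,0,2)[0]:
    if cv2.contourArea(c)>1000:
        r=cv2.minAreaRect(c);print(np.round(r[0],1),np.round(r[1],1),wray(r[0],.026,s).round(4))
for p in((333.4,238.2),(262.5,245.8),(288.3,179.8)):print("side",ray("side",p,.026 if p[1]>200 else .019).round(4))
E
```

```text
2.1 [ 0.60941998 -0.03084932  0.23083686] -0.00114549840553603 [[0.001, -0.954, -0.299, 0.076], [1.0, 0.001, 0.0, -0.001], [0.0, -0.299, 0.954, -0.142], [0.0, 0.0, 0.0, 1.0]]
[ 92. 246.] [76.4 86.3] [ 0.599  -0.2498  0.026 ]
[320.9 206.8] [66.8 74.1] [ 0.6106 -0.0306  0.026 ]
[251.5  32. ] [ 64. 105.] [ 0.4581 -0.053   0.026 ]
[10.5 49. ] [98. 21.] [ 0.426  -0.2477  0.026 ]
side [ 0.6079 -0.0386  0.026 ]
side [ 0.4452 -0.0499  0.026 ]
side [0.521  0.2548 0.019 ]
```

View pics/w1.png

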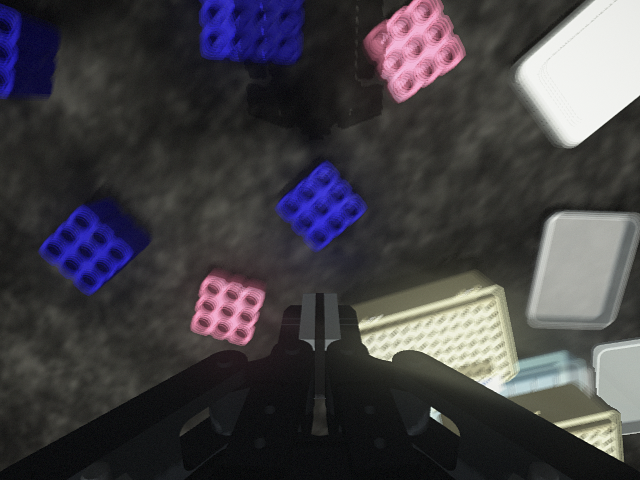

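The wrist view shows the low 3x3 block at (321,207), which works out to (0.610,-0.031), directly below the TCP. I'll descend and dwell.

Call:
apply_moves --pt "0 0 0.03 0 0 0 1" --pt "0 0 0.03 0 0 0 1" --pt "0 0 0.03 0 0 0 1" --pt "0 0 0.03 0 0 0 1" --pt "0 0 0.03 0 0 0 1" --pt "0 0 0.018 0 0 0 1" --pt "0 0 0 0 0 0 1" --pt "0 0 0 0 0 0 1"

```text
t: 3.15
tcp_pos: [0.6097, -0.0296, 0.0642]
tool_rot: [0.113, 0.994, -0.0, 0.001]
force: [0.2, -1.3, -0.1]
finger_gap: 0.001
gripper_force: 0.0
```

Call:
apply_moves --pt "0 0 0 0 0 0 1" --pt "0 0 0 0 0 0 1" --pt "0 0 0 0 0 0 1" --pt "0 0 0 0 0 0 1" --pt "0 0 0 0 0 0 1" --pt "0 0 0 0 0 0 1" --pt "0 0 0 0 0 0 1" --pt "0 0 0 0 0 0 1"

```text
t: 4.15
tcp_pos: [0.6089, -0.0295, 0.0633]
tool_rot: [0.113, 0.994, -0.0, -0.0]
force: [-0.7, 0.1, 1.0]
finger_gap: -0.001
gripper_force: 0.0
```

Run:
```python
from h import *
s=sense();im=snapshot("side")[:,:,::-1]
a=cv2.resize(im[130:330,220:440],None,fx=2.9,fy=2.9,interpolation=3)
cv2.imwrite("pics/s1.png",a);print(s['tcp_pos'],s['force'])
print(togo([0.4445,-0.0495,0.061],s))
```

```text
[ 0.60893025 -0.02949111  0.06327764] [-0.69360818  0.10020895  0.96651147]
[ 0.15571942 -0.05647218  0.00228151]
```

View pics/s1.png

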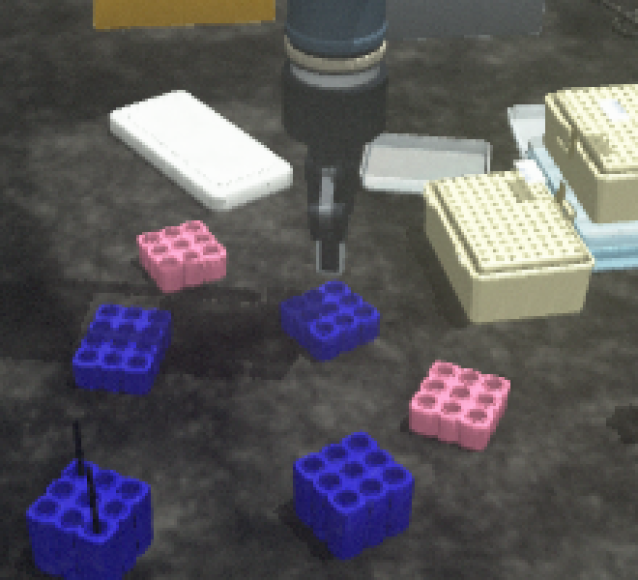

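The fingertips at (330,270) are about 37 mm above the middle of the low square block's top at (330,310). I'll finish the dwell, rise, then go across to the long block.

Call:
apply_moves --pt "0 0 0 0 0 0 1" --pt "0 0 0 0 0 0 1" --pt "0 0 0 0 0 0 1" --pt "0 0 0 0 0 0 1" --pt "0 0 0 0 0 0 1" --pt "0 0 0 0 0 0 1" --pt "0 0 0 0 0 0 1" --pt "0 0 0 0 0 0 1"

```text
t: 5.2
tcp_pos: [0.6089, -0.0295, 0.0633]
tool_rot: [0.113, 0.994, 0.0, 0.0]
force: [0.6, 0.2, 0.3]
finger_gap: 0.003
gripper_force: 0.0
```

Call:
apply_moves --pt "0 0 0 0 0 0 1" --pt "0 0 0 0 0 0 1" --pt "0 0 0 0 0 0 1" --pt "0 0 0 0 0 0 1" --pt "0 0 0 0 0 0 1" --pt "0 0 0 0 0 0 1" --pt "0 0 0 0 0 0 1" --pt "0 0 0 0 0 0 1"

```text
t: 6.2
tcp_pos: [0.6089, -0.0295, 0.0633]
tool_rot: [0.113, 0.994, -0.0, 0.0]
force: [0.3, 0.6, 1.0]
finger_gap: -0.002
gripper_force: 0.0
```

Call:
apply_moves --pt "0 0 -0.03 0 0 0 1" --pt "0 0 -0.03 0 0 0 1" --pt "0 0 -0.03 0 0 0 1" --pt "0 0 -0.03 0 0 0 1" --pt "0 0 -0.03 0 0 0 1" --pt "0 0 -0.02 0 0 0 1" --pt "0 0 0 0 0 0 1" --pt "0 0 0 0 0 0 1"

```text
t: 7.2
tcp_pos: [0.6082, -0.0294, 0.2323]
tool_rot: [0.113, 0.994, 0.0, -0.001]
force: [0.4, 0.2, -0.5]
finger_gap: -0.003
gripper_force: 0.0
```

Call:
apply_moves --pt "0.031 -0.0112 0 0 0 0 1" --pt "0.031 -0.0112 0 0 0 0 1" --pt "0.031 -0.0112 0 0 0 0 1" --pt "0.031 -0.0112 0 0 0 0 1" --pt "0.031 -0.0112 0 0 0 0 1" --pt "0 0 0 0 0 0 1" --pt "0 0 0 0 0 0 1"

```text
t: 8.07
tcp_pos: [0.446, -0.0494, 0.2329]
tool_rot: [0.113, 0.994, 0.0, 0.0]
force: [0.2, 0.6, -0.4]
finger_gap: -0.0
gripper_force: 0.0
```

Run:
```python
from h import *
s=sense();im=snapshot("wrist")[:,:,::-1];cv2.imwrite("pics/w2.png",im)
print(s['t'],s['tcp_pos'])
h=cv2.cvtColor(im,cv2.COLOR_BGR2HSV)
m=cv2.morphologyEx(cv2.inRange(h,(110,120,60),(135,255,255)),cv2.MORPH_CLOSE,np.ones((9,9)))
for c in cv2.findContours(m,0,2)[0]:
    if cv2.contourArea(c)>1000:
        r=cv2.minAreaRect(c);print(np.round(r[0],1),np.round(r[1],1),wray(r[0],.026,s).round(4),togo([*wray(r[0],.026,s)[:2],.061],s).round(4))
```

```text
8.075 [ 0.44598114 -0.04939878  0.23294191]
[163.  363.9] [31.8 83.4] [ 0.5751 -0.2488  0.026 ] [-0.1706 -0.1653  0.172 ]
[381.1 338. ] [60.8 40.9] [ 0.5961 -0.0198  0.026 ] [-0.1395  0.0627  0.172 ]
[ 97.  227.3] [94.5 81.4] [ 0.42   -0.2581  0.026 ] [-0.0216 -0.2092  0.1719]
[320.8 211. ] [89.7 96.5] [ 0.4517 -0.0503  0.026 ] [-0.0058  0.0004  0.1719]
```

View pics/w2.png

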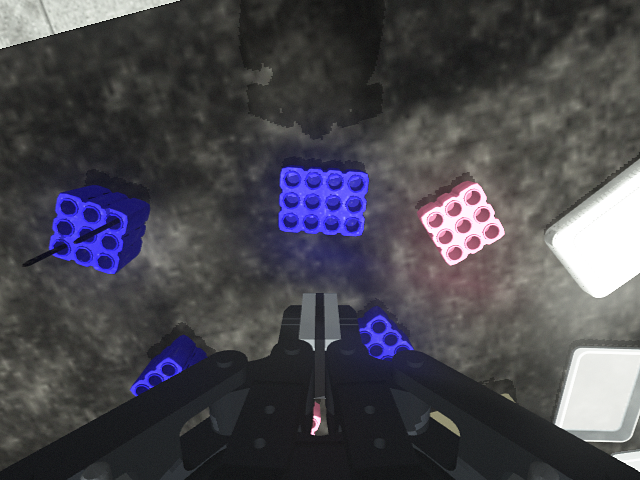

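The wrist view shows the 3x4 block's top face centred at (323,201), about (0.444,-0.049), below the TCP. The rod block is off to the left at (98,228). I'll descend and dwell.

Call:
apply_moves --pt "0.001 0 0.03 0 0 0 1" --pt "0 0 0.03 0 0 0 1" --pt "0 0 0.03 0 0 0 1" --pt "0 0 0.03 0 0 0 1" --pt "0 0 0.03 0 0 0 1" --pt "0 0 0.02 0 0 0 1" --pt "0 0 0 0 0 0 1" --pt "0 0 0 0 0 0 1"

```text
t: 9.12
tcp_pos: [0.4453, -0.0491, 0.0635]
tool_rot: [0.113, 0.994, -0.0, 0.001]
force: [-0.5, 0.5, 0.7]
finger_gap: 0.003
gripper_force: 0.0
```

Call:
apply_moves --pt "0 0 0 0 0 0 1" --pt "0 0 0 0 0 0 1" --pt "0 0 0 0 0 0 1" --pt "0 0 0 0 0 0 1" --pt "0 0 0 0 0 0 1" --pt "0 0 0 0 0 0 1" --pt "0 0 0 0 0 0 1" --pt "0 0 0 0 0 0 1"

```text
t: 10.12
tcp_pos: [0.4443, -0.049, 0.0633]
tool_rot: [0.113, 0.994, 0.0, -0.0]
force: [-0.2, 0.0, -0.3]
finger_gap: 0.0
gripper_force: 0.0
```

Call:
apply_moves --pt "0 0 0 0 0 0 1" --pt "0 0 0 0 0 0 1" --pt "0 0 0 0 0 0 1" --pt "0 0 0 0 0 0 1" --pt "0 0 0 0 0 0 1" --pt "0 0 0 0 0 0 1" --pt "0 0 0 0 0 0 1" --pt "0 0 0 0 0 0 1"

```text
t: 11.12
tcp_pos: [0.4443, -0.049, 0.0633]
tool_rot: [0.113, 0.994, -0.0, -0.0]
force: [0.4, -0.3, 0.5]
finger_gap: -0.001
gripper_force: 0.0
```

Run:
```python
from h import *
s=sense();im=snapshot("side")[:,:,::-1]
cv2.imwrite("pics/s2.png",cv2.resize(im[130:330,220:440],None,fx=2.9,fy=2.9,interpolation=3));print(s['t'],s['tcp_pos'])
print(togo([0.521,0.264,0.23],s))
```

```text
11.125 [ 0.44430245 -0.04898723  0.06331597]
[-0.00435155  0.32221633 -0.1666877 ]
```

View pics/s2.png

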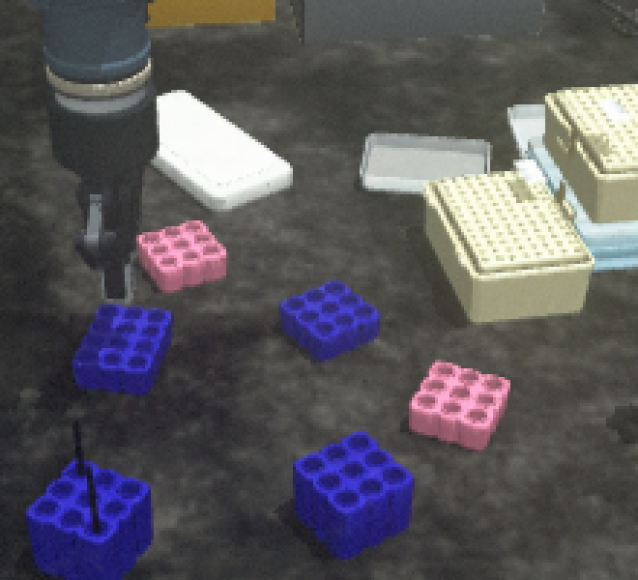

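The fingertips at (118,297) are just above the oblong block's top centre at (124,332). I'll dwell a little longer, then rise and go to the tray.

Call:
apply_moves --pt "0 0 0 0 0 0 1" --pt "0 0 0 0 0 0 1" --pt "0 0 0 0 0 0 1" --pt "0 0 0 0 0 0 1" --pt "0 0 0 0 0 0 1" --pt "0 0 0 0 0 0 1" --pt "0 0 0 0 0 0 1" --pt "0 0 0 0 0 0 1"

```text
t: 12.18
tcp_pos: [0.4443, -0.049, 0.0633]
tool_rot: [0.113, 0.994, -0.0, 0.0]
force: [-0.2, 0.2, 0.7]
finger_gap: -0.0
gripper_force: 0.0
```

Call:
apply_moves --pt "0 0 -0.03 0 0 0 1" --pt "0 0 -0.03 0 0 0 1" --pt "0 0 -0.03 0 0 0 1" --pt "0 0 -0.03 0 0 0 1" --pt "0 0 -0.03 0 0 0 1" --pt "0 0 -0.02 0 0 0 1" --pt "0 0 0 0 0 0 1" --pt "0 0 0 0 0 0 1"

```text
t: 13.18
tcp_pos: [0.4436, -0.0487, 0.2326]
tool_rot: [0.113, 0.994, 0.0, -0.001]
force: [-0.3, -0.6, 0.5]
finger_gap: -0.003
gripper_force: 0.0
```

Call:
apply_moves --pt "-0.001 0.046 0 0 0 0 1" --pt "-0.001 0.046 0 0 0 0 1" --pt "-0.001 0.046 0 0 0 0 1" --pt "-0.001 0.046 0 0 0 0 1" --pt "0 0.046 0 0 0 0 1" --pt "0 0.046 0 0 0 0 1" --pt "0 0.046 0 0 0 0 1" --pt "0 0 0 0 0 0 1"

```text
t: 14.18
tcp_pos: [0.5203, 0.2664, 0.2314]
tool_rot: [0.111, 0.994, -0.0, -0.001]
force: [-0.4, -0.7, 0.3]
finger_gap: 0.003
gripper_force: 0.0
```

Run:
```python
from h import *
s=sense();im=snapshot("wrist")[:,:,::-1];cv2.imwrite("pics/w3.png",im)
print(s['t'],s['tcp_pos'])
for uv in((320,200),(320,220),(340,200)):print(uv,wray(uv,.019,s).round(4))
```

```text
14.175 [0.52030714 0.26643375 0.23137952]
(320, 200) [0.5165 0.2669 0.019 ]
(320, 220) [0.5352 0.2627 0.019 ]
(340, 200) [0.5206 0.285  0.019 ]
```

View pics/w3.png

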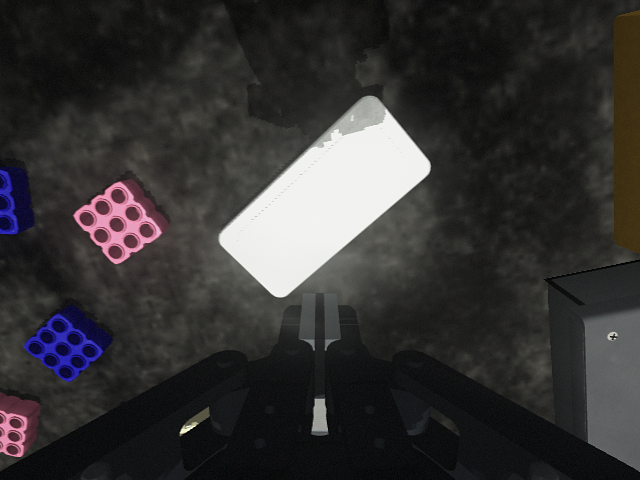

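The tray's corners in the wrist view are (370,96), (431,165), (280,297) and (219,240). That puts its centre at (325,200), about (0.518,0.268), below the TCP. I'll descend and dwell.

Call:
apply_moves --pt "0 0 0.03 0 0 0 1" --pt "0 0 0.03 0 0 0 1" --pt "0 0 0.03 0 0 0 1" --pt "0 0 0.03 0 0 0 1" --pt "0 0 0.03 0 0 0 1" --pt "0 0 0.026 0 0 0 1" --pt "0 0 0 0 0 0 1" --pt "0 0 0 0 0 0 1"

```text
t: 15.22
tcp_pos: [0.5208, 0.2632, 0.0577]
tool_rot: [0.114, 0.994, -0.0, 0.0]
force: [0.2, 0.2, -0.1]
finger_gap: 0.001
gripper_force: 0.0
```

Call:
apply_moves --pt "0 0 0 0 0 0 1" --pt "0 0 0 0 0 0 1" --pt "0 0 0 0 0 0 1" --pt "0 0 0 0 0 0 1" --pt "0 0 0 0 0 0 1" --pt "0 0 0 0 0 0 1" --pt "0 0 0 0 0 0 1" --pt "0 0 0 0 0 0 1"

```text
t: 16.23
tcp_pos: [0.5206, 0.2639, 0.0573]
tool_rot: [0.113, 0.994, -0.0, -0.0]
force: [0.2, -0.1, 0.1]
finger_gap: 0.001
gripper_force: 0.0
```

Call:
apply_moves --pt "0 0 0 0 0 0 1" --pt "0 0 0 0 0 0 1" --pt "0 0 0 0 0 0 1" --pt "0 0 0 0 0 0 1" --pt "0 0 0 0 0 0 1" --pt "0 0 0 0 0 0 1" --pt "0 0 0 0 0 0 1" --pt "0 0 0 0 0 0 1"

```text
t: 17.23
tcp_pos: [0.5207, 0.2639, 0.0573]
tool_rot: [0.113, 0.994, -0.0, 0.0]
force: [0.9, -1.1, 0.2]
finger_gap: 0.001
gripper_force: 0.0
```

Call:
apply_moves --pt "0 0 0 0 0 0 1" --pt "0 0 0 0 0 0 1" --pt "0 0 0 0 0 0 1" --pt "0 0 0 0 0 0 1" --pt "0 0 0 0 0 0 1" --pt "0 0 0 0 0 0 1" --pt "0 0 0 0 0 0 1" --pt "0 0 0 0 0 0 1"

```text
t: 18.23
tcp_pos: [0.5206, 0.2639, 0.0573]
tool_rot: [0.113, 0.994, 0.0, 0.0]
force: [0.5, 0.2, -0.3]
finger_gap: -0.002
gripper_force: 0.0
```

Run:
```python
from h import *
s=sense();im=snapshot("side")[:,:,::-1]
cv2.imwrite("pics/s3.png",cv2.resize(im[100:300,220:440],None,fx=2.9,fy=2.9,interpolation=3));print(s['t'],s['tcp_pos'],s['force'])
```

```text
18.225 [0.52061822 0.26388228 0.05732351] [ 0.51997328  0.21976008 -0.28465497]
```

View pics/s3.png

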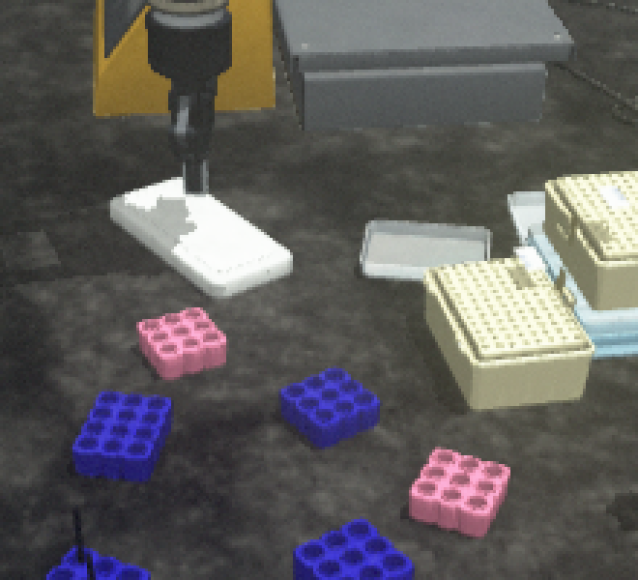

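The fingertips at (197,193) are about 38 mm above the tray's top centre at (199,231). Nothing has been touched or moved, and the dwell is over 3 s, so I'm handing it in.

```bash
python3 -c "
from station import *
print(sign_off())"
```

```text
the job is handed in; nothing more can be done
None
```

I pointed at the low square block, then the low oblong block, then the white tray, about 37 mm above each top for about 3 s. I touched nothing, travelled at about 0.23 m, and handed the job in at 18 s while still over the tray.

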